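# Sieve the brass beads out of the painted stones

## Task

Take the metal sieve by its arched wooden handle and shake it over its own wooden box until both brass beads have dropped through into the box, with the two painted stones still in the sieve. Then tip the two stones over the sieve's open end into the round brown wooden dish (not the blue china one), and set the empty sieve back level on the two rails of its box, about in the middle, and let go. Do not touch the beads or stones with the gripper.

Things in the scene. Friction and masses are not known exactly. Their poses are not given: they have to be found in the camera images.
- sieve: loose aluminium sieve, 155 (x) by 148 (y) mm, 0.32 kg. Origin: centre of underside, z up. Walls 45 high on 3 sides; its -x end (x=-77) is the open lip. Floor 10 up: slats along x with 19 gaps from x=-20 to 72; closed ribbed ramp from there to the lip, rising 5 deg. Arched handle: wooden bar along y at x=0, 14 (x) by 18 (z), centre 113 up, 138 free; grip from above, fingers closing along x
- box: fixed open wooden box, 210 (x) by 180 (y) by 60 mm high, walls 6; origin: centre of underside. Two 8 mm steel rails run along x at y=+46 and -46, tops flush with the rim (60 up). The sieve starts on them, its lip roughly to the box's -x, and rests there with its origin 60 above the box's. Beads fall between the rails to the floor
- dish: fixed round dark-brown wooden dish for the stones: rim radius 98, 42 mm high, floor 7 thick with inside radius about 70; origin: centre of underside. Bystanders: a blue china dish of like size holding a grey stone, a loose red stone, and paint pots 48 high
- bead_a: brass ball, diameter 14 mm, 12 g, origin at its centre (it rolls). Starts in a trough between ribs (5 mm round, along y, pitch 6.5) of the sieve's ramp, 39 from the sieve's centre towards the lip. Rolls from trough to trough down to the slats and through when the sieve is tilted lip-up more than about 16 deg or jerked above 3 m/s2; 25 deg lip-up with a little shaking to and fro is ample
- bead_b: brass ball, diameter 14 mm, 12 g, origin at its centre (it rolls). Starts in a trough between ribs (5 mm round, along y, pitch 6.5) of the sieve's ramp, 39 from the sieve's centre towards the lip. Rolls from trough to trough down to the slats and through when the sieve is tilted lip-up more than about 16 deg or jerked above 3 m/s2; 25 deg lip-up with a little shaking to and fro is ample
- stone_a: round flat pebble, slate-black, a flower of pink dots with yellow middle on top; diameter 54, 26 mm thick, about 75 g, origin at its centre, z along its thickness. Starts on the slats, too big for the gaps. Slides out over the lip when the sieve is tilted lip-down 50 deg or a little more (friction coefficient 0.48 to 0.72)
- stone_b: round flat pebble, slate-black, a flower of violet dots with yellow middle on top; diameter 54, 26 mm thick, about 75 g, origin at its centre, z along its thickness. Starts on the slats, too big for the gaps. Slides out over the lip when the sieve is tilted lip-down 50 deg or a little more (friction coefficient 0.48 to 0.72)

How it is judged:
By the outcome, as a careful person would: the job done as asked, in the order asked, and still so for the second after the job is handed in, with the robot touching nothing.
It also fails if it takes over 67 s, if anything falls off the work surface, if the arm or the gripper's body presses on something with over 40 N, if the wrist force passes 120 N, or if a joint passes its speed limit or range.

## Robot

A 6-joint arm with a two-finger parallel gripper is mounted at the origin on the work surface. World frame = base frame: x ahead of the robot, y to its left, z up, the work surface at z = 0. Lengths are in m, angles in rad, forces in N, time in s.
With the tool pointing down it reaches from about 0.3 to 0.875 m from the base axis. Payload 6.4 kg.
Tool frame: the origin (TCP) lies at the very end of the fingers, on their centre line; the grasp point (between the pads) lies ctrl.tcp_to_grasp behind it (ctrl.tcp_to_grasp is the distance from the TCP to the grasp point, in m); z points along the fingers, x is the direction in which the jaws open and shut, and the axes are right-handed (so a half turn about z gives the same grasp; the last joint's range is limited). The gripper opens to 85 mm and grips with 20 to 120 N. Pads are 22 mm wide; open, the fingers measure 114 mm over their backs; the gripper's body (76 mm by 85 mm) begins 54 mm behind the grasp point. The pads swing forward as they close: fully open they stand 13 mm farther back than shut.
Start: joints at [0.989, 0.181, 1.607, -0, 1.354, -0.206], TCP at [0.211, 0.535, 0.231] pointing down, gripper open.
Joint ranges: [-2.99, 2.99], [-0.89, 2.07], [0.3, 2.58], [-1.14, 4.28], [0, 2.63], [-3.12, 3.12]. Speed limits (rad/s): [2.57, 2.57, 3.01, 3.14, 3.14, 3.14].

## Interface

Orientations are given as a unit quaternion [w, x, y, z].
In Python, from workcell import ctrl gives the robot as it stands. The module is installed in compiled form; this text tells all that it offers. Calls block until the motion is done:
- ctrl.move_pose(position, orientation): joint-space move of the TCP to a pose.
- ctrl.move_straight(position, attitude=None, velocity=0.15): straight line of the TCP; attitude=None keeps the orientation; velocity is the mean speed in m/s.
- ctrl.goto_joints(angles): joint-space move.
- ctrl.grip(opening, effort=None): finger opening in m; effort is the grip in N (None keeps the last); returns when the fingers have stopped.
- ctrl.wait(seconds).
- ctrl.inverse_kinematics(position, orientation): joint angles nearest the present ones, or None.
- ctrl.read_camera(name): name is "scene" or "top" or "wrist"; returns a dict with "pixels" (400x640x3 uint8, red, green, blue), "mtx" (3x3 intrinsics, pixels), "R" (3x3) and "t" (3): a world point X has camera coordinates R X + t; the wrist camera has in their place "T_tool_cam" (4x4, takes a point from camera to tool coordinates, whose origin is the TCP and whose axes are the tool frame's). Camera axes: x right, y down, z forward; pixel columns grow to the right and rows downward; lengths in m; the calibration is good to about 2 mm. A picture is of the moment at which its call begins: read the wrist's pose just before it. There is no depth.
A pose or a line that the arm cannot do raises ctrl.PlanningError and nothing moves.
- ctrl.close_job(): hands the job in, once; it reports no verdict.
Readings, each from a call of its own:
- ctrl.current_clock(): time.
- ctrl.current_joint_pos(): joint angles.
- ctrl.current_qvel(): joint speeds.
- ctrl.current_joint_efforts(): joint torques, N m.
- ctrl.current_tool_pos(): TCP position.
- ctrl.current_eef_rot(): TCP orientation.
- ctrl.current_wrist_force(): force on the tool from outside, world axes, zero at the start.
- ctrl.current_moment(): the same for the moment, N m.
- ctrl.current_gripper_width(): finger opening in m.
Only numpy, scipy, OpenCV 4.12 (cv2) and the standard library are available. Lean on these libraries where they do the work, as an engineer would, in place of code of your own. Each camera call takes 0.05 s, during which the arm holds its last target. There are 200 camera calls.

## Working session

There is one attempt and no reset: what is moved stays moved. The work goes in short steps, each a Python script; the robot and the scene stay as the last script left them, time stands still between calls to the robot, and variables do not carry over. Pictures are saved under pics/ and viewed, about 8 in all and at most 12, crops included, and the job is handed in when it is done.

```bash
mkdir -p pics; ls
python3 - <<'E'
from workcell import ctrl
import cv2,pickle,numpy as np
d={}
for n in("top","scene"):
    d[n]=ctrl.read_camera(n); cv2.imwrite(f"pics/{n}0.png",d[n]["pixels"][:,:,::-1])
    print(n,d[n]["mtx"].tolist(),(-d[n]["R"].T@d[n]["t"]).round(3),d[n]["R"].round(3).tolist())
pickle.dump(d,open("cam0.pkl","wb"))
print(ctrl.tcp_to_grasp,ctrl.current_clock(),ctrl.current_eef_rot(),ctrl.current_gripper_width())
E
```

```text
pics
top [[422.8964860563246, 0.0, 320.4472260817403], [0.0, 422.8964860563246, 203.2820520064036], [0.0, 0.0, 1.0]] [0.421 0.017 1.013] [[-0.005, -1.0, -0.01], [-0.994, 0.006, -0.105], [0.105, 0.009, -0.994]]
scene [[393.96018248626467, 0.0, 320.4111444463012], [0.0, 393.96018248626467, 204.93232485874944], [0.0, 0.0, 1.0]] [ 0.864 -0.418  0.928] [[0.744, 0.668, 0.013], [0.57, -0.624, -0.535], [-0.35, 0.405, -0.845]]
0.0187 0.1 [ 2.98108895e-04  8.26734807e-01  5.62591275e-01 -7.25272487e-04] 0.08563442826972421
```

View pics/top0.png

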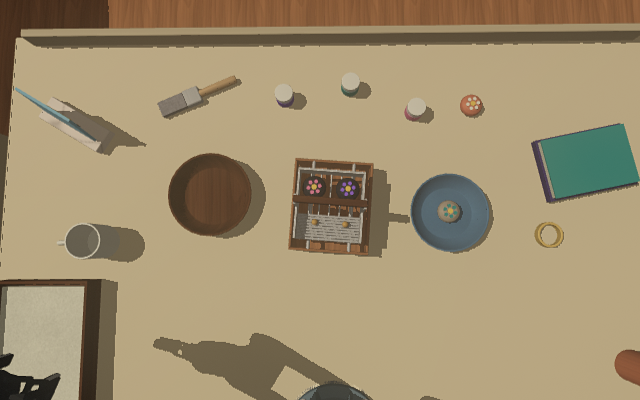

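View pics/scene0.png

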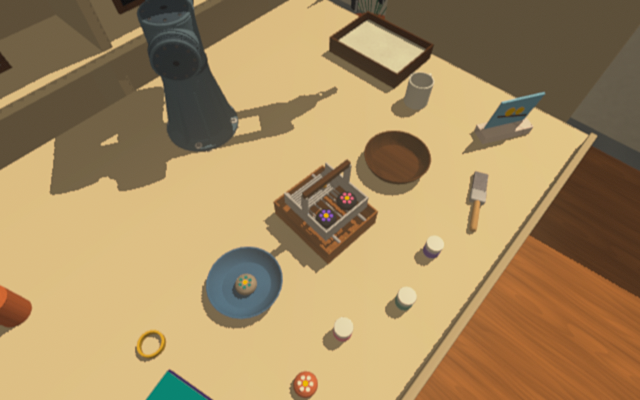

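The top view shows the box at about (331,207) with the lip toward the bottom (robot side), the brown dish at (210,195) and the blue dish at (451,212). The beads are at (315,222) and (345,224). The scene view agrees. Next I'll zoom in to measure.

```bash
cat > h.py <<'E'
import numpy as np,cv2,pickle
def ray(c,uv,z):
    d=c["R"].T@np.linalg.solve(c["mtx"],[uv[0],uv[1],1.]); o=-c["R"].T@c["t"]
    return o+d*(z-o[2])/d[2]
def proj(c,X):
    p=c["mtx"]@(c["R"]@np.asarray(X,float)+c["t"]); return p[:2]/p[2]
E
python3 - <<'E'
from h import *
d=pickle.load(open("cam0.pkl","rb"))
a=cv2.resize(d["top"]["pixels"][145:265,275:385],None,fx=4.5,fy=4.5,interpolation=cv2.INTER_CUBIC)
b=cv2.resize(d["scene"]["pixels"][150:270,265:385],None,fx=4.5,fy=4.5,interpolation=cv2.INTER_CUBIC)[:, :300] 
cv2.imwrite("pics/zt.png",a[:,:,::-1])
# dish: dark brown mask
for n,win in(("top",(150,240,160,260)),("scene",(120,195,355,440))):
    im=d[n]["pixels"]; r0,r1,c0,c1=win; w=cv2.cvtColor(im,cv2.COLOR_RGB2HSV)[r0:r1,c0:c1]
    m=((w[...,2]<125)&(w[...,1]>100)).astype(np.uint8)
    cs,_=cv2.findContours(m,cv2.RETR_EXTERNAL,cv2.CHAIN_APPROX_NONE); k=max(cs,key=cv2.contourArea)
    P=np.array([ray(d[n],p[0]+[c0,r0],.042)[:2] for p in k],np.float32)
    print(n,cv2.minEnclosingCircle(P),P.min(0),P.max(0),cv2.fitEllipse(P))
E
```

```text
top ((0.5472230911254883, 0.2841681241989136), 0.09737426787614822) [0.45193085 0.18750912] [0.6438236 0.3808143] ((0.5474254488945007, 0.2841929495334625), (0.19061248004436493, 0.19208654761314392), 168.8060760498047)
scene ((0.5519452691078186, 0.2779659032821655), 0.10203897207975388) [0.45282385 0.18127766] [0.6397381 0.3781769] ((0.5485897064208984, 0.2791013717651367), (0.18718953430652618, 0.1974034458398819), 22.175579071044922)
```

View pics/zt.png

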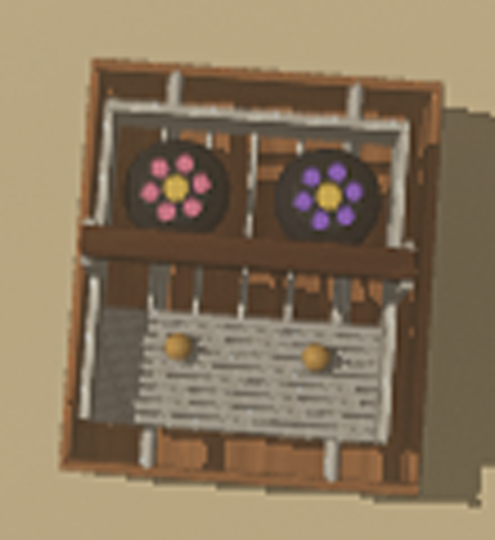

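The crop shows the box corners at (93,60), (442,83), (418,494) and (62,468). The handle bar runs from (82,240) to (415,261), and the stones sit on the slats beyond the bar. Next I'll compute the poses.

Run:
```python
from h import *
from workcell import ctrl
from scipy.spatial.transform import Rotation as Ro
d=pickle.load(open("cam0.pkl","rb")); c=d["top"]
f=lambda p,z: ray(c,np.array(p)/4.5+[275-.4,145-.4],z)[:2]
B=np.array([f(p,.06) for p in((93,60),(442,83),(418,494),(62,468))]);print("box",B.mean(0),np.linalg.norm(np.diff(B,axis=0),axis=1))
v=B[0]+B[1]-B[2]-B[3];print("yaw",np.degrees(np.arctan2(v[1],v[0])));v=B[0]+B[3]-B[1]-B[2];print(np.degrees(np.arctan2(-v[0],v[1])))
H=np.array([f(p,.182) for p in((82,240),(415,261))]);v=H[0]-H[1];print("handle",H.mean(0),np.linalg.norm(v),np.degrees(np.arctan2(-v[0],v[1])))
S=np.array([f(p,.105) for p in((105,105),(410,123),(385,440),(82,418))]);v=S[0]-S[3];print("sieve",S.mean(0),np.linalg.norm(np.diff(S,axis=0),axis=1),np.degrees(np.arctan2(v[1],v[0])))
# handle in scene view: dark-brown bar endpoints for check
for z in(.182,): print("handle ends predicted in scene",[proj(d["scene"],[*h,z]).round(1) for h in H])
cv2.imwrite("pics/zs.png",cv2.resize(d["scene"]["pixels"][150:270,265:385],None,fx=4.5,fy=4.5,interpolation=cv2.INTER_CUBIC)[:,:,::-1])
```

```text
box [0.51661751 0.00266125] [0.17791768 0.20783141 0.17750807]
yaw -4.268879549074034
-4.345409441386105
handle [0.5146923  0.00682435] 0.14654669032093745 -3.9922085778300067
sieve [0.51394071 0.00728533] [0.14774343 0.15308687 0.14437349] -4.120038359956485
handle ends predicted in scene [array([348.3, 160.4]), array([303.8, 195.1])]
```

View pics/zs.png

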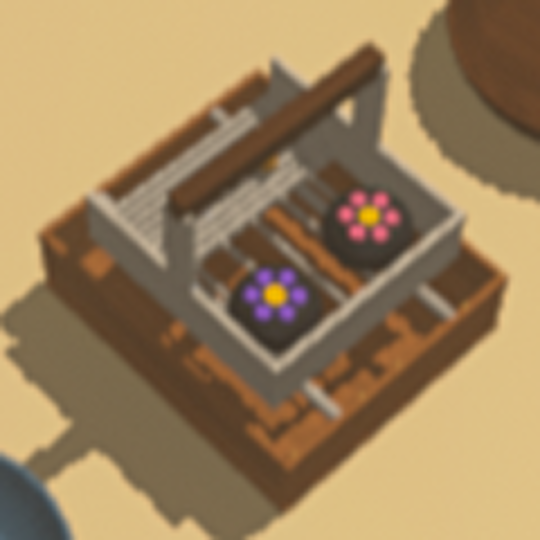

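The box is at (0.517,0.003) with yaw −4.3°. The handle is at (0.515,0.007) with yaw −4°, and the scene view confirms both its ends. The dish is at (0.547,0.282). Next I'll check IK for the whole plan, then grasp.

```bash
cat >> h.py <<'E'
from workcell import ctrl
from scipy.spatial.transform import Rotation as Ro
BOX=np.array([.5166,.0027]);BY=-4.3;HAND=np.array([.5147,.0068]);HY=-4.0;DISH=np.array([.5475,.282])
FLIP=-1 # tool x = FLIP * sieve x
def tcp(o,yaw,tilt,off=.113-.0187,flip=None):
    """sieve origin, yaw deg, lip-up tilt deg -> TCP position, quaternion wxyz"""
    f=FLIP if flip is None else flip
    S=Ro.from_euler("ZY",[yaw,tilt],degrees=True)
    T=S*Ro.from_matrix(np.diag([f,-f,-1.]))
    return np.asarray(o)+S.apply([0,0,off]),T.as_quat(scalar_first=True)
def pivot(P,p,yaw,tilt):
    return np.asarray(P)-Ro.from_euler("ZY",[yaw,tilt],degrees=True).apply(p)
def go(o,yaw,tilt,v=.1): ctrl.move_straight(*tcp(o,yaw,tilt),velocity=v)
def pour_o(yaw,tilt,back=.035,z=.072):
    e=np.array([np.cos(np.radians(yaw)),np.sin(np.radians(yaw))])
    return pivot([*(DISH+back*e),z],[-.077,0,0],yaw,tilt)
E
python3 - <<'E'
from h import *
for f in(1,-1):
    for o,y,t in [([*HAND,.16],HY,0),([*HAND,.06],HY,0),([*BOX,.105],BY,25)]+[(pour_o(y,t),y,t) for y in(0,27,50) for t in(8,-30,-50,-62)]:
        q=ctrl.inverse_kinematics(*tcp(o,y,t,flip=f)); print(f,y,t,None if q is None else np.round(q,2))
E
```

```text
1 -4.0 0 [-0.22  0.02  1.73 -0.    1.39 -0.15]
1 -4.0 0 [-0.22  0.13  1.83 -0.    1.18 -0.15]
1 -4.3 25 [-0.19  0.49  1.35 -0.05  1.73 -0.11]
1 0 8 [0.22 0.67 1.1  0.03 1.51 0.22]
1 0 -30 [ 0.34  0.16  1.81 -0.26  0.69  0.5 ]
1 0 -50 [ 0.45  0.05  2.1  -1.13  0.38  1.4 ]
1 0 -62 None
1 27 8 [ 0.32  0.71  1.04 -0.02  1.53 -0.15]
1 27 -30 [ 0.24  0.13  1.84  0.18  0.67 -0.34]
1 27 -50 [ 0.17 -0.04  2.19  1.04  0.27 -1.23]
1 27 -62 [ 0.11 -0.03  2.36  2.2   0.4  -2.42]
1 50 8 [ 0.41  0.68  1.08 -0.06  1.5  -0.46]
1 50 -30 [ 0.17  0.15  1.82  0.46  0.81 -0.96]
1 50 -50 [-0.03  0.03  2.13  1.14  0.73 -1.71]
1 50 -62 [-0.17  0.07  2.26  1.53  0.87 -2.18]
-1 -4.0 0 [-0.22  0.02  1.73 -0.    1.39  2.99]
-1 -4.0 0 [-0.22  0.13  1.83 -0.    1.18  2.99]
-1 -4.3 25 [-0.19  0.49  1.35 -0.05  1.73  3.03]
-1 0 8 [ 0.22  0.67  1.1   0.03  1.51 -2.92]
-1 0 -30 [ 0.34  0.16  1.81 -0.26  0.69 -2.64]
-1 0 -50 [ 0.45  0.05  2.1  -1.13  0.38 -1.74]
-1 0 -62 None
-1 27 8 [ 0.32  0.71  1.04 -0.02  1.53  3.  ]
-1 27 -30 [0.24 0.13 1.84 0.18 0.67 2.8 ]
-1 27 -50 [ 0.17 -0.04  2.19  1.04  0.27  1.92]
-1 27 -62 [ 0.11 -0.03  2.36  2.2   0.4   0.72]
-1 50 8 [ 0.41  0.68  1.08 -0.06  1.5   2.68]
-1 50 -30 [0.17 0.15 1.82 0.46 0.81 2.18]
-1 50 -50 [-0.03  0.03  2.13  1.14  0.73  1.43]
-1 50 -62 [-0.17  0.07  2.26  1.53  0.87  0.96]
```

```bash
sed -i 's/^FLIP=-1/FLIP=1/' h.py
python3 - <<'E'
from h import *
ctrl.grip(.085)
ctrl.move_pose(*tcp([*HAND,.15],HY,0))
ctrl.move_straight(*tcp([*HAND,.06],HY,0),velocity=.12)
print(ctrl.current_clock(),ctrl.current_wrist_force())
ctrl.grip(.03,60); ctrl.grip(.0,110)
print(ctrl.current_clock(),ctrl.current_wrist_force(),ctrl.current_gripper_width())
go([*HAND,.085],HY,0,.04); go([*BOX,.115],BY,4,.04)
print(ctrl.current_clock(),ctrl.current_wrist_force(),ctrl.current_moment(),ctrl.current_gripper_width())
for n in("top","scene"):
    c=ctrl.read_camera(n)["pixels"]; cv2.imwrite(f"pics/{n}1.png",c[:,:,::-1])
c=cv2.imread("pics/scene1.png")[110:270,240:400];cv2.imwrite("pics/s1.png",cv2.resize(c,None,fx=3.5,fy=3.5))
E
```

```text
3.4 [-0.03662595 -0.3430547  -0.17782051]
4.2667 [-1.37514049  0.01102098  0.87465767] 0.01240750971956722
5.975 [ 0.81051904  0.34694064 -5.56750535] [-0.02339    -0.00435957 -0.011188  ] 0.01219229016564876
```

View pics/s1.png

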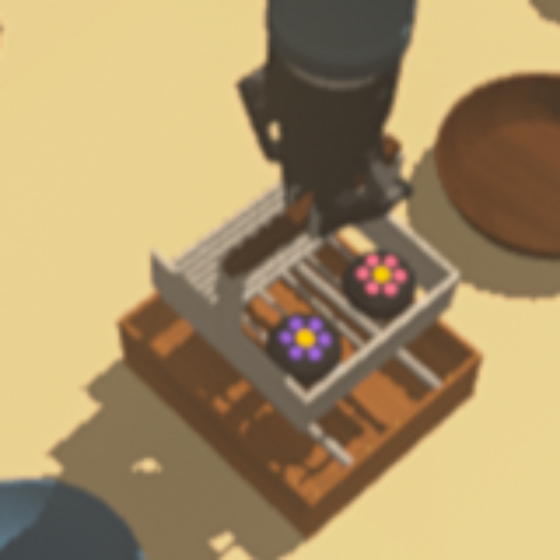

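The grasp held: the sieve is lifted level with both stones inside. Next is the tilt and shake, then a look at the box from above once the sieve is moved aside.

Run:
```python
from h import *
O=np.array([*(BOX+[0,.002]),.112]); Y=BY
go(O,Y,14,.05); go(O,Y,25,.05)
for k in range(3):
    for dx,dy in((.008,0),(-.008,0),(0,.006),(0,-.006)): go(O+[dx,dy,0],Y,25,.15)
go(O,Y,25,.1); ctrl.wait(.4)
print(ctrl.current_clock(),ctrl.current_wrist_force())
go(O+[0,0,.02],Y,8,.08)
o=pour_o(55,8); 
go([*(BOX*.5+o[:2]*.5),.15],25,8,.15); go(o+[0,0,.03],55,8,.15)
ctrl.wait(.3)
print(ctrl.current_clock(),ctrl.current_wrist_force(),ctrl.current_joint_pos())
c=ctrl.read_camera("top")["pixels"]; cv2.imwrite("pics/top2.png",c[:,:,::-1])
s=ctrl.read_camera("scene")["pixels"]; cv2.imwrite("pics/scene2.png",s[:,:,::-1])
a=cv2.resize(c[60:280,130:390],None,fx=2,fy=2,interpolation=3);b=cv2.resize(s[70:270,260:480],None,fx=2,fy=2,interpolation=3)
h=max(len(a),len(b));P=lambda i:cv2.copyMakeBorder(i,0,h-len(i),0,0,0)
cv2.imwrite("pics/m2.png",cv2.resize(np.hstack([P(a),P(b)]),None,fx=.83,fy=.83)[:,:,::-1])
```

```text
10.75 [ 0.5238796  -0.48264256 -4.93090177]
14.65 [-0.25452714 -0.31240161 -5.02052251] [ 0.42359294  0.64738389  1.07480793 -0.07113155  1.53937172 -0.52914901]
```

View pics/m2.png

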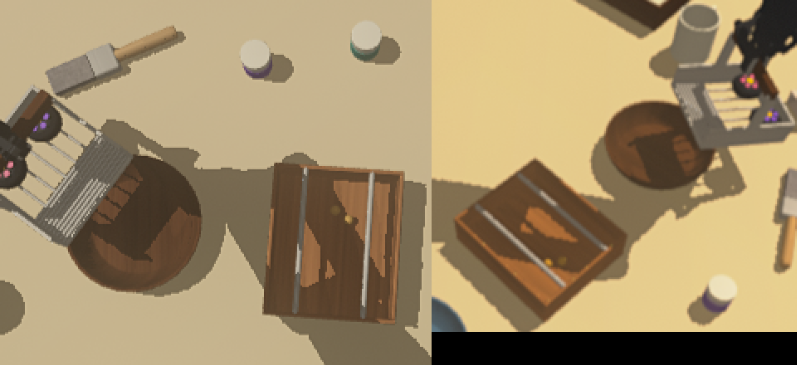

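Both beads are on the box floor, at about (335,210) and (349,218) in the left panel. Both stones are still in the sieve, the ramp is empty, and the lip is over the near part of the brown dish. Next is the pour.

Run:
```python
from h import *
go(pour_o(55,4),55,4,.08)
F=lambda:(round(ctrl.current_clock(),2),np.round(ctrl.current_wrist_force(),2))
for t,v in((-20,.08),(-32,.05),(-40,.04),(-46,.04),(-51,.04),(-55,.04)):
    go(pour_o(55,t),55,t,v); print(t,*F(),np.round(ctrl.current_joint_pos(),2))
ctrl.wait(.5); print(F())
c=ctrl.read_camera("top")["pixels"]; cv2.imwrite("pics/top3.png",c[:,:,::-1])
s=ctrl.read_camera("scene")["pixels"]; cv2.imwrite("pics/scene3.png",s[:,:,::-1])
a=cv2.resize(c[100:270,130:330],None,fx=2,fy=2,interpolation=3);b=cv2.resize(s[60:230,300:490],None,fx=2,fy=2,interpolation=3)
cv2.imwrite("pics/m3.png",np.hstack([a,b])[:,:,::-1])
```

```text
-20 15.99 [-0.32  0.41 -5.92] [ 0.25  0.27  1.63  0.27  0.99 -0.83]
-32 16.65 [ 0.15  1.11 -5.01] [ 0.14  0.14  1.84  0.55  0.84 -1.13]
-40 17.23 [ 0.33  0.67 -4.14] [ 0.05  0.09  1.96  0.79  0.79 -1.39]
-46 17.69 [ 0.01 -0.34 -3.15] [-0.02  0.06  2.04  0.99  0.79 -1.61]
-51 18.11 [ 0.03  0.51 -4.16] [-0.07  0.06  2.11  1.15  0.82 -1.8 ]
-55 18.47 [ 0.37  0.84 -4.24] [-0.12  0.07  2.15  1.27  0.86 -1.94]
(18.97, array([ 0.49,  0.36, -3.24]))
```

View pics/m3.png

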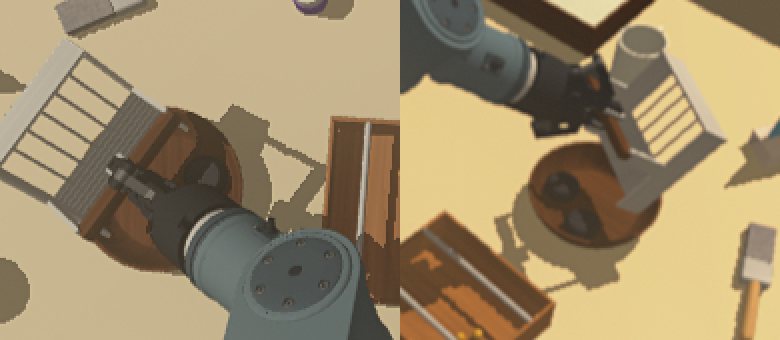

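Both stones are in the brown dish and the sieve is empty. Next I'll untilt, carry it back, and check how it hangs before lowering.

Run:
```python
from h import *
for t in(-45,-25,0): go(pour_o(55,t,z=.09),55,t,.12)
o=pour_o(55,0)
go([*(BOX*.5+o[:2]*.5),.15],25,0,.15); go([*BOX,.1],BY,0,.12); go([*BOX,.075],BY,0,.05); ctrl.wait(.4)
print(ctrl.current_clock(),ctrl.current_wrist_force(),ctrl.current_gripper_width())
c=ctrl.read_camera("top"); s=ctrl.read_camera("scene")
pickle.dump({"top":c,"scene":s},open("cam4.pkl","wb")); c=c["pixels"];s=s["pixels"]
a=cv2.resize(c[140:270,270:390],None,fx=3.2,fy=3.2,interpolation=3);b=cv2.resize(s[140:270,260:390],None,fx=3.2,fy=3.2,interpolation=3)
cv2.imwrite("pics/m4.png",np.hstack([a,b])[:,:,::-1])
```

```text
25.1833 [-0.33220165 -0.48494039 -4.38207471] 0.012046005139459049
```

View pics/m4.png

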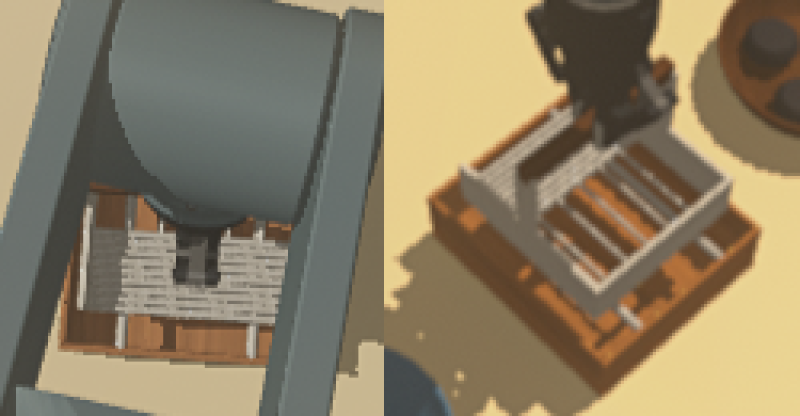

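Run:
```python
from h import *
s=pickle.load(open("cam4.pkl","rb"))["scene"]; S=Ro.from_euler("Z",BY,degrees=True)
for p,m in(((.077,.074,.045),(368.7,197.2)),((.077,-.074,.045),(326.9,230.6)),((-.077,-.074,.045),(283.7,192.5))):
    print(proj(s,S.apply(p)+[*BOX,.075]).round(1),m)
z=.075
while z>.054:
    z-=.003 if z>.066 else .001
    go([*BOX,z],BY,0,.03); f=ctrl.current_wrist_force()[2]
    if z<.066: print(round(z,4),round(f,2),np.round(ctrl.current_moment(),2))
    if f>-1.5: break
print(ctrl.current_clock())
```

```text
[368.8 195.3] (368.7, 197.2)
[325.8 231.6] (326.9, 230.6)
[282.4 191.7] (283.7, 192.5)
0.066 -2.99 [ 0.    0.03 -0.01]
0.065 -2.89 [-0.02 -0.06  0.01]
0.064 -3.15 [0.   0.05 0.01]
0.063 -4.01 [-0.   -0.05 -0.01]
0.062 -3.39 [-0.02  0.   -0.05]
0.061 -3.46 [-0.01  0.01  0.01]
0.06 -3.1 [ 0.01 -0.05  0.02]
0.059 5.61 [-0.    0.57 -0.09]
27.7833
```

Run:
```python
from h import *
go([*BOX,.0596],BY,0,.03); print(ctrl.current_wrist_force())
ctrl.grip(.014,20); ctrl.grip(.03); ctrl.grip(.085); ctrl.wait(.2)
ctrl.move_straight(*tcp([*BOX,.17],BY,0),velocity=.12)
ctrl.move_pose([.25,-.35,.3],ctrl.current_eef_rot()); ctrl.wait(.3)
print(ctrl.current_clock(),ctrl.current_wrist_force())
c=ctrl.read_camera("top"); s=ctrl.read_camera("scene")
pickle.dump({"top":c,"scene":s},open("cam5.pkl","wb")); c=c["pixels"];s=s["pixels"]
a=cv2.resize(c[140:270,160:390],None,fx=3.4,fy=3.4,interpolation=3)
cv2.imwrite("pics/m5.png",a[:,:,::-1])
b=cv2.resize(s[110:270,260:450],None,fx=3.4,fy=3.4,interpolation=3);cv2.imwrite("pics/n5.png",b[:,:,::-1])
```

```text
[-2.25600834 -1.32159921  2.90063258]
32.325 [-0.69354977 -0.10844127  0.67466105]
```

View pics/m5.png

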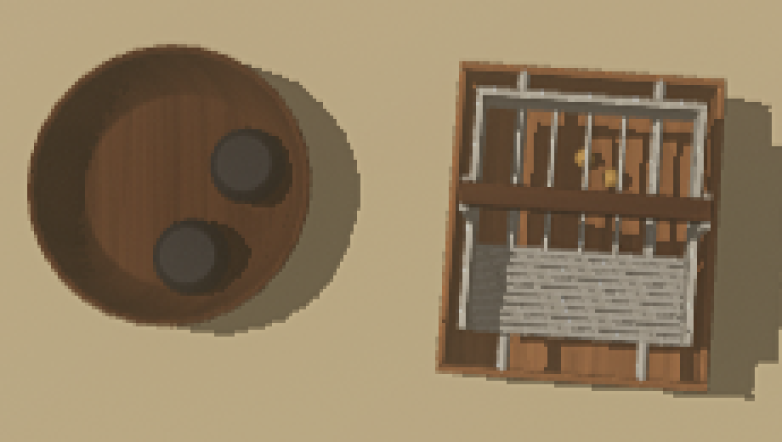

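View pics/n5.png

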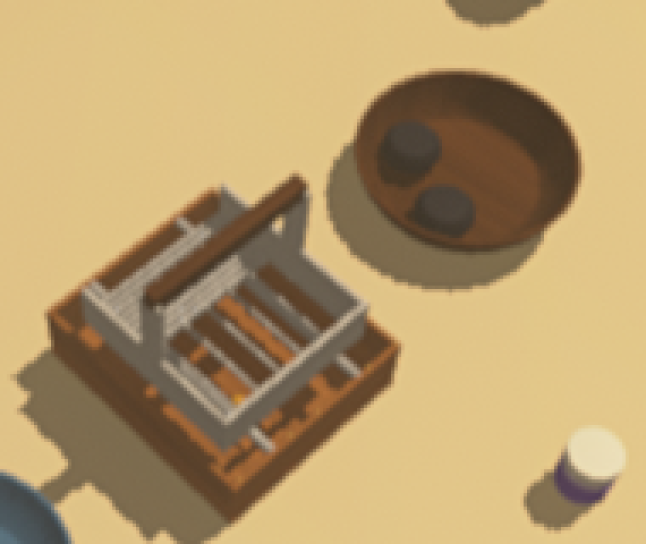

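Both stones lie in the brown dish, at (244,167) and (191,257), upside down. The sieve is empty and level on both rails, centred in the box. Both beads are visible on the box floor through the slats, at (583,158) and (611,178). I'm handing the job in.

```bash
python3 -c "
from workcell import ctrl
print(ctrl.close_job(),ctrl.current_clock())"
```

```text
the job is handed in; nothing more can be done
the job is handed in; nothing more can be done
```

The job is done and handed in; the clock last read 32.3 s, against the 67 s limit. I gripped the sieve by its handle and shook it 25° lip-up over its box until both beads had dropped through. I then tipped both stones into the brown dish, set the empty sieve back on its rails and let go.

**Last checks:**
- **Beads:** both brass beads are visible on the box floor in the final top view.
- **Stones:** both are in the brown dish. They landed flower-side down.
- **Sieve:** it is empty, looks level and sits about in the middle of its box. I judged this last position by eye from the two final pictures.
- **Robot:** the arm is clear of everything. The highest wrist reading I took was under 10 N, against the 120 N limit.

**Disagreements:**
- While setting down, the sieve touched the rails about 1 mm lower than planned. A brief 0.57 N m pitching moment showed one end touched first; I raised it 0.6 mm before releasing.
- The wrist force fell by about 0.5 N after the shake, while two beads weigh 0.24 N. I put this down to sensor noise, since the pictures showed both beads in the box and both stones still in the sieve.

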